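Jog the roller feed with the yellow spring-return lever

TASK

Run the roller feed forward for a moment: push the yellow lever well over towards the green lens on its control box, keep it there for at least one second, then let go so that it springs back upright. Do not push it towards the white lens, and leave the red lever alone.

Things in the scene. Friction and masses are not known exactly. Their poses are not given: they have to be found in the camera images.
- feed_lever (a joint): Angle (rad) of the yellow lever: 0 upright, where a spring always returns it; positive towards the green lens, negative towards the white; stops at +-0.6; well over from 0.3 on. About 2.5 N sideways at the paddle holds it at 0.3, 5 N at 0.6. It pivots 65 mm above the bench, in the middle of a fixed grey box, 110 x 170 mm, 60 mm high, with a green lens and a white lens at its two ends, on top.
- feed_knob (a point): Centre of the yellow paddle on top of the lever; moves with it. Upright it is 140 mm above the bench, 75 mm above the pivot. The paddle is 16 mm thick along the line of the lenses, 44 mm wide across it and 44 mm high, on a 12 mm steel rod. At rest the y axis points to the green lens, x across, z up.
- feed_lamp (a point): Top centre of the green lens (30 mm across) on the yellow lever's box, 70 mm above the bench, 58 mm horizontally from the upright lever; y axis points from lever to green lens. The white lens lies as far on the other side.
- lift_lever (a joint): Angle (rad) of the red lever, 0 upright. Its box, lenses and lever match the yellow one's in size, but its paddle is red; the levers stand 280 to 500 mm apart, either may be on the left. Nearby lie a blue parts bin (75 mm high), a steel ring, a spanner and an upright steel round (100 mm high), all lower than the paddles and at least 100 mm from the yellow lever.
Mind the look-alikes: they are no part of the job. What is shaped like the part that bears feed_lever but purple is not meant.

How it is judged:
By the outcome, as a careful person would: the job done as asked, in the order asked, and still so for the second after the job is handed in, with the robot touching nothing.
It also fails if it takes over 32 s, if anything falls off the work surface, if the arm or the gripper's body presses on something with over 40 N, if the wrist force passes 120 N, or if a joint passes its speed limit or range.

ROBOT

A 7-joint arm with a two-finger parallel gripper is mounted at the origin on the work surface. World frame = base frame: x ahead of the robot, y to its left, z up, the work surface at z = 0. Lengths are in m, angles in rad, forces in N, time in s.
With the tool pointing down it reaches from about 0.4 to 0.85 m from the base axis. Payload 4.5 kg.
Tool frame: the origin (TCP) lies midway between the tips of the shut fingers; the grasp point (between the pads) lies 19 mm behind it; y points along the fingers, x is the direction in which the jaws open and shut, and the axes are right-handed (so a half turn about y gives the same grasp; the last joint's range is limited). The gripper opens to 88 mm and grips with 3 to 60 N. Pads are 18 mm wide; open, the fingers measure 123 mm over their backs; the gripper's body (75 mm by 187 mm) begins 45 mm behind the grasp point.
Start: joints at [-1.27, 0.689, -0.195, 1.565, 0.157, 0.902, -0.215], TCP at [0.165, 0.603, 0.239] pointing down, gripper open.
Joint ranges: [-3.01, 3.01], [-0.46, 2.08], [-1.47, 1.51], [0.13, 2.56], [-1, 4.14], [0.04, 2.09], [-2.66, 2.66]. Speed limits (rad/s): [2.57, 2.57, 3.14, 3.14, 3.14, 3.14, 3.14].

INTERFACE

Orientations are given as a unit quaternion [w, x, y, z].
In Python, from rig import r, fingers, sense, eyes, workorder gives the robot as it stands. Calls block until the motion is done:
- r.move_pose(position, orientation): joint-space move of the TCP to a pose.
- r.move_straight(position, rot=None, velocity=0.15): straight line of the TCP; rot=None keeps the orientation; velocity is the mean speed in m/s.
- r.goto_joints(angles): joint-space move.
- fingers.gripper_to(opening): opening from 0.0 (shut) to 1.0 (fully open); the grip force is fixed at half the most; returns when the fingers have stopped.
- r.sleep(seconds).
- r.ik(position, orientation): joint angles nearest the present ones, or None.
- sense(): the state.
- eyes.camera(name): name is "scene" or "top"; returns the picture (480x640x3 uint8, red, green, blue); there is no depth.
- eyes.camera_params(name): a dict with "K" (3x3 intrinsics, pixels), "extrinsics" (4x4, takes a point from camera to world coordinates). Camera axes: x right, y up, looking along -z (the intrinsics and any distortion apply to the point x, -y, -z); pixel columns grow to the right and rows downward; lengths in m; the calibration is good to about 2 mm. A picture is of the moment at which its call begins. camera_params takes no time and is no camera call.
A pose or a line that the arm cannot do raises r.IKError and nothing moves.
- workorder.finish_job(): hands the job in, once; it reports no verdict.
The state is a dict: "time_s": time; "qpos": joint angles; "joint_velocities": joint speeds; "joint_efforts": joint torques, N m; "ee_pos": TCP position; "eef_rot": TCP orientation; "wrist_force": force on the tool from outside, world axes, zero at the start; "torque": the same for the moment, N m; "width": opening from 0.0 (shut) to 1.0 (fully open).
Only numpy, scipy, OpenCV 4.12 (cv2) and the standard library are available. Lean on these libraries where they do the work, as an engineer would, in place of code of your own. Each camera call takes 0.05 s, during which the arm holds its last target. There are 200 camera calls.

## Working session

There is one attempt and no reset: what is moved stays moved. The work goes in short steps, each a Python script; the robot and the scene stay as the last script left them, time stands still between calls to the robot, and variables do not carry over. Pictures are saved under pics/ and viewed, about 8 in all and at most 12, crops included, and the job is handed in when it is done.

```bash
mkdir -p pics; python3 - <<'E'
from rig import r, fingers, sense, eyes, workorder
import cv2
for n in("scene","top"):
    cv2.imwrite(f"pics/{n}0.png",eyes.camera(n)[:,:,::-1]); p=eyes.camera_params(n);print(n,p)
s=sense();print(s["time_s"],s["ee_pos"],s["eef_rot"],s["width"])
E
```

```text
scene {'K': array([[517.57963025,   0.        , 316.51902261],
       [  0.        , 517.57963025, 239.97456211],
       [  0.        ,   0.        ,   1.        ]]), 'extrinsics': array([[-0.50541845, -0.49776201,  0.70482989,  1.06356839],
       [ 0.86283804, -0.28404974,  0.41812231,  0.37779785],
       [-0.00791866,  0.81948077,  0.57305198,  0.60903829],
       [ 0.        ,  0.        ,  0.        ,  1.        ]])}
top {'K': array([[478.88970334,   0.        , 312.3581662 ],
       [  0.        , 478.88970334, 239.52327153],
       [  0.        ,   0.        ,   1.        ]]), 'extrinsics': array([[ 2.73624436e-02,  9.87052911e-01, -1.58043817e-01,
         3.27275309e-01],
       [-9.99625427e-01,  2.69314460e-02, -4.86847412e-03,
         2.27389557e-03],
       [-5.49093044e-04,  1.58117831e-01,  9.87420098e-01,
         8.47145748e-01],
       [ 0.00000000e+00,  0.00000000e+00,  0.00000000e+00,
         1.00000000e+00]])}
0.1 [0.16466846 0.602346   0.23798611] [-0.56164827  0.56242265  0.4286548  -0.42951955] 0.9995642693877936
```

View pics/scene0.png

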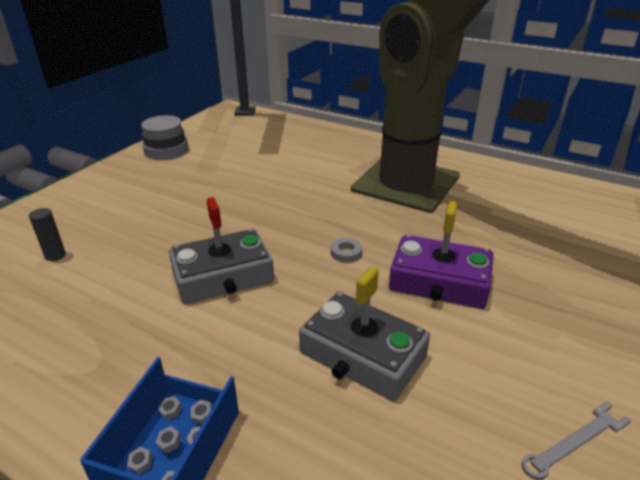

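View pics/top0.png

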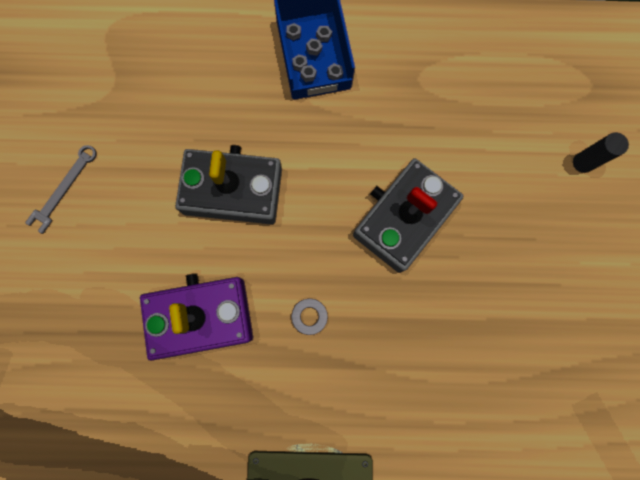

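Candidates in the top view:
- yellow paddle on the grey box (217,167), scene (367,285): this is the one I want
- yellow paddle on the purple box (178,318): look-alike
- red paddle on the grey box (422,199): leave alone

The target's green lens is at (192,177) and its white lens at (261,184).

```bash
cat > h.py <<'E'
import numpy as np, cv2
from rig import r, fingers, sense, eyes, workorder
def ray(n,uv):
    p=eyes.camera_params(n);K=p["K"];E=np.array(p["extrinsics"])
    d=np.linalg.inv(K)@[uv[0],uv[1],1]; return E[:3,3],E[:3,:3]@(d*[1,-1,-1])
def atz(n,uv,z):
    o,d=ray(n,uv); return o+d*(z-o[2])/d[2]
def blob(img,lo,hi,box):
    x0,y0,x1,y1=box
    m=cv2.inRange(cv2.cvtColor(img[y0:y1,x0:x1],cv2.COLOR_RGB2HSV),lo,hi)
    n,_,st,c=cv2.connectedComponentsWithStats(m); i=1+np.argmax(st[1:,4]); return c[i]+[x0,y0],st[i]
E
python3 - <<'E'
from h import *
B={"top":(165,135,295,235),"scene":(290,255,440,400)}
for n in B:
    im=eyes.camera(n)
    for nm,lo,hi,z in(("yellow",(20,120,80),(35,255,255),.14),("green",(45,100,50),(80,255,255),.07),("white",(0,0,150),(179,60,255),.07)):
        c,st=blob(im,lo,hi,B[n]);print(n,nm,c.round(1),st[2:],atz(n,c,z).round(4))
    if n=="top": a=im[125:245,155:305]
    else: b=im[250:405,285:445]
cv2.imwrite("pics/crop.png",np.hstack([cv2.resize(a,(400,400)),cv2.resize(b,(400,400))])[:,:,::-1])
E
```

```text
top yellow [215.1 163.4] [ 14  28 293] [0.5546 0.1582 0.14  ]
top green [191.8 176.8] [ 17  17 220] [0.5527 0.2114 0.07  ]
top white [260.1 183.6] [ 15  16 192] [0.544  0.0963 0.07  ]
scene yellow [366.5 284.8] [ 24  39 633] [0.5466 0.1521 0.14  ]
scene green [399.4 339.1] [ 19  16 244] [0.5546 0.2114 0.07  ]
scene white [331.4 307.2] [ 19  12 181] [0.5443 0.095  0.07  ]
```

View pics/crop.png

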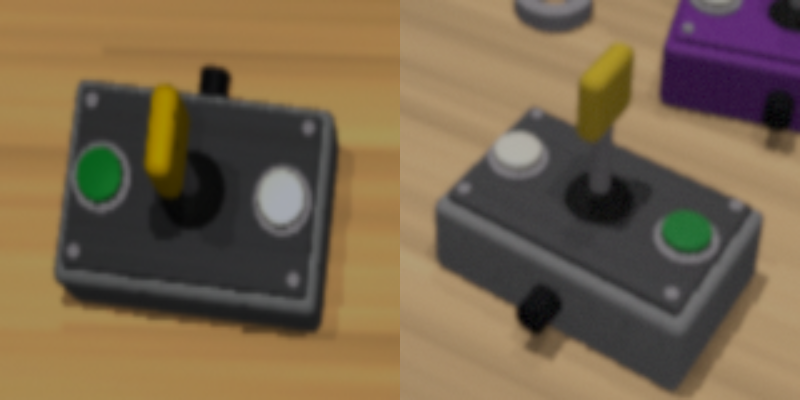

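The crop confirms the yellow paddle on the grey box. The lens spacing measures 116 mm as specified, and both cameras agree to about 2 mm. The pivot is at about (0.549, 0.154). I'll shut the fingers and go down on the white side, clear of the paddle.

```bash
cat >> h.py <<'E'
g=np.array([.5537,.2114]);w=np.array([.5442,.0957]);piv=(g+w)/2;d=(g-w)/np.linalg.norm(g-w)
def P(a,z): return [*(piv+a*d),z]
E
python3 - <<'E'
from h import *
from scipy.spatial.transform import Rotation as R
q0=np.array(sense()["qpos"]);best=None
for s in(1,-1):
    x=s*np.array([d[1],-d[0],0]);y=np.array([0,0,-1.]);q=R.from_matrix(np.c_[x,y,np.cross(x,y)]).as_quat()[[3,0,1,2]]
    j=r.ik(P(-.06,.28),q);print(s,j)
    if j is not None:
        c=abs(np.array(j)-q0).max()
        if best is None or c<best[0]: best=(c,q)
fingers.gripper_to(0.0)
r.move_pose(P(-.06,.28),best[1]); r.move_straight(P(-.06,.125))
s=sense();print(piv,d,s["time_s"],s["ee_pos"],P(-.06,.125),s["wrist_force"],s["width"])
cv2.imwrite("pics/scene1.png",eyes.camera("scene")[:,:,::-1])
E
```

```text
1 [-0.33099516  0.54151963  0.12494987  1.74685456 -0.08497743  0.85845775
 -0.25008112]
-1 [ 0.19376723  0.62697623 -0.76127999  1.71948433  0.50165822  1.00033384
  2.3082699 ]
[0.54895 0.15355] [0.08183351 0.99664601] 4.95 [0.54467151 0.0938943  0.12573517] [np.float64(0.5440399893880336), np.float64(0.09375123917847145), 0.125] [-0.83363289  0.06528113  0.08095217] 0.003160012957424529
```

View pics/scene1.png

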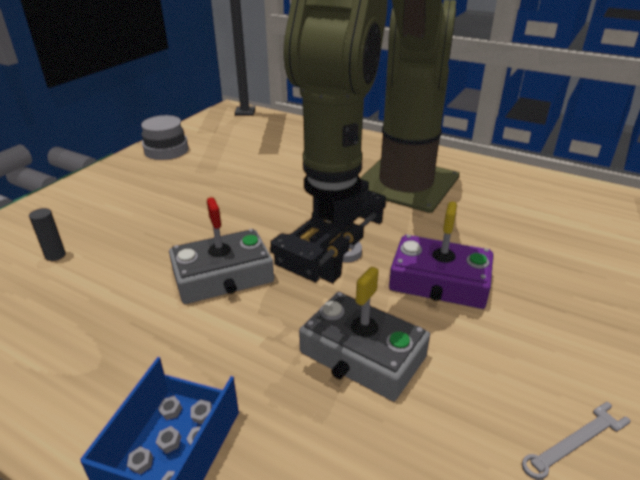

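The view shows the shut fingers near (325,275), above and beside the white lens at (331,307). The paddle at (367,285) is still upright and clear. Now I'll push slowly, watching force and paddle position.

```bash
python3 - <<'E'
from h import *
f0=np.array(sense()["wrist_force"])
def rep(a):
    s=sense();f=np.array(s["wrist_force"])-f0
    im=eyes.camera("scene");c,_=blob(im,(20,120,80),(35,255,255),(290,255,440,400))
    print(a,round(s["time_s"],2),((s["ee_pos"][:2]-piv)@d).round(4),s["ee_pos"][2].round(4),"F",f.round(2),"yel",c.round(1));return im
for a in(-.025,-.005,.005,.013):
    r.move_straight(P(a,.125),velocity=.06); im=rep(a)
r.sleep(.3); im=rep("hold")
cv2.imwrite("pics/push.png",np.hstack([cv2.resize(im[200:420,260:460],(400,440)),cv2.resize(eyes.camera("top")[110:270,140:300],(400,440))])[:,:,::-1])
E
```

```text
-0.025 5.73 -0.0253 0.1249 F [-0.48 -1.12  0.14] yel [366.6 285.2]
-0.005 6.27 -0.0051 0.125 F [-0.08 -2.62  0.57] yel [376.7 290.5]
0.005 6.63 0.0051 0.1249 F [ 1.05 -4.47  0.72] yel [383.5 295.6]
0.013 6.97 0.0126 0.1249 F [-0.19 -5.24  0.57] yel [388.3 299.5]
hold 7.32 0.0127 0.125 F [-1.14 -4.9   0.78] yel [388.1 299.5]
```

View pics/push.png

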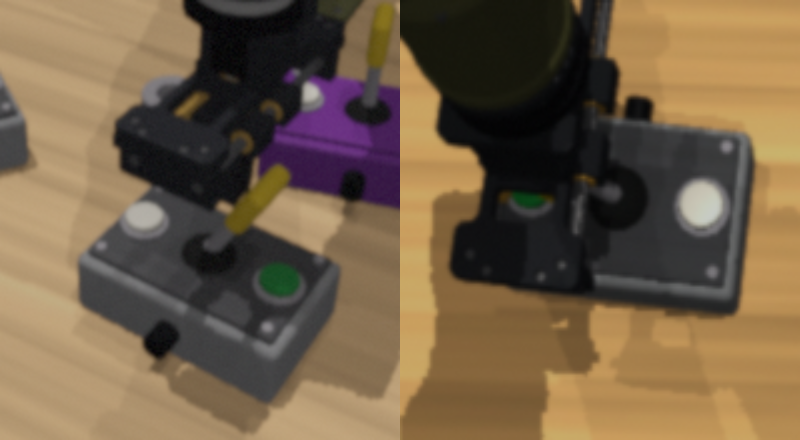

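The lever leans clearly towards the green lens, with about 5 N reaction, and the red lever is untouched. I'll estimate the angle from the knob pixel, hold, then back off.

```bash
python3 - <<'E'
from h import *
p=eyes.camera_params("scene");Ei=np.linalg.inv(p["extrinsics"])
for t in(0,.3,.4,.5,.6):
    X=Ei@[*(piv+.075*np.sin(t)*d),.065+.075*np.cos(t),1];u=p["K"]@(X[:3]*[1,-1,-1]);print(t,(u[:2]/u[2]).round(1))
r.sleep(1.8)
c,_=blob(eyes.camera("scene"),(20,120,80),(35,255,255),(290,255,440,400));print("before release",c,sense()["time_s"])
r.move_straight(P(-.06,.125),velocity=.08); r.move_straight(P(-.06,.26)); r.sleep(.5)
im=eyes.camera("scene");c,_=blob(im,(20,120,80),(35,255,255),(290,255,440,400))
s=sense();print("after",c,s["time_s"],s["wrist_force"])
cv2.imwrite("pics/end.png",im[:,:,::-1])
E
```

```text
0 [366.7 286. ]
0.3 [380.4 293.7]
0.4 [384.8 297. ]
0.5 [388.9 300.7]
0.6 [392.8 304.6]
before release [388.49122807 299.61842105] 9.2667
after [366.46805112 284.99680511] 11.925 [-0.28496647 -0.26300758  0.01685226]
```

View pics/end.png

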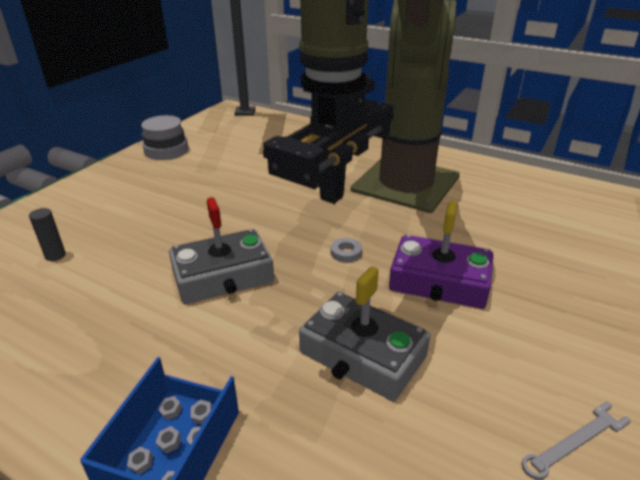

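The final view shows the yellow lever upright again at (366,285) and everything else where it was. The gripper is well clear.

```bash
python3 -c "
from rig import *
workorder.finish_job()"
```

```text
the job is handed in; nothing more can be done
```

The roller feed lever was run forward and has sprung back upright; the job is handed in. I pushed the yellow lever on the grey box towards its green lens with the shut fingers and held it for over 2 s. I then backed away and raised the gripper clear.

- **Tilt and force:** the knob's position in the scene camera put the lever at about 0.49 rad throughout the hold, with about 5 N at the wrist.
- **After release:** the knob was back within 0.3 pixel of where it started.
- **Other objects:** the red lever, the purple look-alike and the loose items look unmoved in the last picture.
- **Time:** the job took about 12 s of the 32 s allowed.

No check failed or disagreed, except that the top camera was partly blocked by the gripper during the push. The tilt figure therefore comes from the scene camera and the force alone.

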